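# Put the nutmeg away and screw the spice jar shut

## Task

Drop the loose nutmeg from the chopping board into the open spice jar in the wooden caddy, then close the jar with its orange lid: set the lid level on the neck, catch the start of the thread (if the lid rides up on the threads, turn it back anticlockwise until it drops in), and screw it clockwise as far as it will go. Leave the jar standing in its place in the caddy, let go of the lid, and do not disturb the other food, jars and cans.

Things in the scene. Friction and masses are not known exactly. Their poses are not given: they have to be found in the camera images.
- jar_mouth (a point): Centre of the rim of the open spice jar, z up, x and y square to its sides. Clear glass, square body 72 x 72 x 80 mm, round neck 19 mm tall on its shoulder, mouth 40 mm, neck 45 mm outside, 53 mm over the thread. The rim is 99 mm above its underside, about 109 mm above the worktop. It stands in any of the caddy's wells with 1 mm play; it cannot turn there.
- jar_shoulder (a point): Foot of the jar's neck, on its axis. Right-hand thread, four starts: four ridges 55 degrees long, level tops 3.5 mm below the rim. At its clockwise end (from above) each has an upright stop rib reaching 1 mm below the rim; between a ridge's anticlockwise end and the next rib is a 26 degree gap, the thread start. Orange ticks point to the shoulder's corners.
- lid_center (a point): Centre (half-way up) of the jar's orange lid: round, 64 mm diameter, 44 mm tall, 45 g, upright (open side down) on the board, z up. Grip its sides at or above half height: when closed its lower edge is 2.4 mm above the shoulder, which is wider. This point lies above the jar's rim by 13.7 mm riding on the ridges (16 mm on ribs), 7 mm dropped in at the thread start, 5.4 mm closed.
- lid_top (a point): Centre of the lid's top, same axes. Four lugs sit inside the skirt under the white ticks, on the diagonals of x and y. Lid yaw minus jar yaw, anticlockwise, repeats every 90 degrees: 0 closed against the stops (white ticks meet orange ticks); 57 to 69 it drops into the thread start; else it rides on top, turns back freely, but ribs stop it clockwise. Tightening: 63 clockwise, sinks 2 mm, stiff at last.
- nutmeg_center (a point): Centre of the loose nutmeg: a brown egg-shaped nut 27 mm long (along its x axis) and 22 mm thick, 12 g, lying on the chopping board, its centre about 11 mm above the board.
- board: Round chopping board of pale wood, 300 mm diameter and 18 mm thick, fixed; origin at the centre of its underside on the worktop.
- caddy: Wooden spice caddy, fixed, 92 x 255 x 40 mm, with three square wells in a row along its y axis, 82 mm apart; origin under its middle on the worktop, well floors 10 mm up. One well holds the open jar, the other two short closed jars.
- jar_green: Bystander: short square glass jar with a green lid, 72 x 72 x 70 mm, in a well of the caddy; origin at the centre of its underside.
- jar_white: Bystander: short square glass jar with a white lid, 72 x 72 x 70 mm, in a well of the caddy; origin at the centre of its underside.
- can_black: Bystander: food can with a black label, 75 mm diameter, 108 mm tall, behind the board; origin at the centre of its underside.
- can_red: Bystander: food can with a red label, 75 mm diameter, 108 mm tall, behind the board; origin at the centre of its underside.
- onion: Bystander: half onion, cut face down on the far side of the board, 75 mm diameter, 46 mm tall; origin at the centre of its underside.
- chilli: Bystander: red chilli on the near side of the board, lying along its y axis, 110 mm long, 21 mm thick; origin under its middle.
- garlic: Bystander: garlic clove on the near side of the board, 25 mm wide, 26 mm tall; origin at the centre of its underside.
There are look-alikes about, which are no part of the job. Of the things that look like the part that bears lid_center, the smallest one is meant.

How it is judged:
By the outcome, as a careful person would: the job done as asked, in the order asked, and still so for the second after the job is handed in, with the robot touching nothing.
It also fails if it takes over 59 s, if anything falls off the work surface, if the arm or the gripper's body presses on something with over 40 N, if the wrist force passes 120 N, or if a joint passes its speed limit or range.

## Robot

A 6-joint arm with a two-finger parallel gripper is mounted at the origin on the work surface. World frame = base frame: x ahead of the robot, y to its left, z up, the work surface at z = 0. Lengths are in m, angles in rad, forces in N, time in s.
With the tool pointing down it reaches from about 0.3 to 0.85 m from the base axis. Payload 4.2 kg.
Tool frame: the origin (TCP) lies on the centre line of the jaws, within the pads' length; the fingertips stand 19 mm ahead of it and the grasp point (between the pads) is the TCP; z points along the fingers, y is the line along which they close (so a half turn about z gives the same grasp; the last joint's range is limited). The gripper opens to 91 mm and grips with 3 to 60 N. Pads are 32 mm wide; open, the fingers measure 118 mm over their backs; the gripper's body (76 mm by 178 mm) begins 60 mm behind the grasp point.
Start: joints at [-1.183, 0.32, 1.565, -0, 1.257, -0.02], TCP at [0.228, -0.528, 0.233] pointing down, gripper open.
Joint ranges: [-3.11, 3.11], [-0.84, 2.01], [0.21, 2.61], [-1.34, 4.49], [0.05, 2.63], [-2.56, 2.56]. Speed limits (rad/s): [2.57, 2.57, 3.14, 3.14, 3.14, 3.14].

## Interface

Orientations are given as a unit quaternion [x, y, z, w].
In Python, from plant import ctrl, cams, workorder gives the robot as it stands. The module is installed in compiled form; this text tells all that it offers.
- The arm moves only by the tool send_rows, never from a script. Its argument "deltas" is a list of rows, each an object of numbers: "grip": the gripper command: -1 is fully open, 1 is shut, values between are in proportion; "tx", "ty", "tz": the shift along the tool's x, y, z as a fraction of full scale; "wx", "wy", "wz": the turn, a rotation vector about the tool's x, y, z as a fraction of full scale. A call has 1 to 20 rows; each row is the pose to reach, as a shift and turn from the pose commanded when the call began, along the tool's axes at that moment, turning the shorter way round; what a row does not reach only later rows make up. Full scale, the value 1, is 500 mm for a shift and 180 degrees for a turn. A row lasts 1/10 s, in which the tool goes at most 50 mm and 8.59 degrees, less where a joint would pass 70% of its speed; a pose out of reach is approached as far as the arm can. A call with a number of a shift or a turn outside -1 to 1 is refused whole. A call with a gripper value outside its range is refused whole. The fingers move at their own pace and stop on an object; "grip_force" is the grip in N (left out, the last holds). Time passes only in rows, so rows that repeat a pose let the fingers close. It gives the time, the measured TCP pose, the force, the opening and the grip force at its end, in the units of the state.
- ctrl.state(): the state, without advancing time (a new reading comes with each control period).
- cams.capture(name): name is "side" or "top" or "wrist"; returns a dict with "img" (384x512x3 uint8, red, green, blue), "fx", "fy", "cx", "cy" (pixels), "cam_to_world" (4x4, takes a point from camera to world coordinates); the wrist camera has in their place "hand_eye" (4x4, takes a point from camera to tool coordinates, whose origin is the TCP and whose axes are the flange's). Camera axes: x right, y up, looking along -z (the intrinsics and any distortion apply to the point x, -y, -z); pixel columns grow to the right and rows downward; lengths in m; the calibration is good to about 2 mm. A picture is of the moment at which its call begins: read the wrist's pose just before it. There is no depth.
- workorder.job_done(): hands the job in; it is judged then, once.
The state is a dict: "clock": time; "qpos": joint angles; "qvel": joint speeds; "joint_efforts": joint torques, N m; "position": TCP position; "tool_rot": TCP orientation; "force": force on the tool from outside, world axes, zero at the start; "torque": the same for the moment, N m; "finger_gap": finger opening in m; "finger_force": force on a finger pad.
Only numpy, scipy, OpenCV 4.12 (cv2) and the standard library are available. Lean on these libraries where they do the work, as an engineer would, in place of code of your own. Each camera call takes 0.05 s, during which the arm holds its last target. There are 200 camera calls.

## Working session

There is one attempt and no reset: what is moved stays moved. The work goes in short steps, Python scripts to look and compute and a tool call to move; the robot and the scene stay as the last step left them, time stands still between calls to the robot, and variables do not carry over. Pictures are saved under pics/ and viewed, at most 10 in all, crops included, and the job is handed in when it is done.

Besides the shell and the picture viewer there is one more tool, called after "Request:" as a command line: name --argument value ..., lists and objects as JSON in quotes. send_rows: Moves the arm, as the interface text tells. Shift numbers are shares of 500 mm and turn numbers shares of 180 degrees, none past 1 either way. Its arguments: {"type":"object","properties":{"deltas":{"type":"array"},"grip_force":{"type":"number"}},"required":["deltas"]}

```bash
mkdir -p pics; cat > h.py <<'E'
import numpy as np, cv2
from scipy.spatial.transform import Rotation as R
from plant import ctrl, cams, workorder
def snap(n):
    s=ctrl.state(); c=cams.capture(n)
    if 'cam_to_world' in c: T=np.array(c['cam_to_world'])
    else:
        W=np.eye(4); W[:3,:3]=R.from_quat(s['tool_rot']).as_matrix(); W[:3,3]=s['position']; T=W@np.array(c['hand_eye'])
    c['T']=T; return c
def ray(c,u,v,z):
    d=c['T'][:3,:3]@np.array([(u-c['cx'])/c['fx'],-(v-c['cy'])/c['fy'],-1]); o=c['T'][:3,3]
    return o+d*(z-o[2])/d[2]
def proj(c,p):
    q=np.linalg.inv(c['T'])@np.append(p,1); return c['cx']-c['fx']*q[0]/q[2], c['cy']+c['fy']*q[1]/q[2]
def save(im,f,k=1):
    cv2.imwrite(f,cv2.resize(im[:,:,::-1],None,fx=k,fy=k,interpolation=cv2.INTER_CUBIC))
E
python3 - <<'E'
from h import *
s=ctrl.state(); print(s['position'],s['tool_rot'],s['clock'])
cs={n:snap(n) for n in('top','side')}
for n,c in cs.items(): print(n,c.keys(),c['fx'],c['cx'],c['cy'],c['T'].round(3).tolist())
import pickle;pickle.dump(cs,open('c0.pkl','wb'))
save(cs['top']['img'],'pics/top.png',1.5);save(cs['side']['img'],'pics/side.png',1.5)
E
```

```text
[ 0.22785175 -0.52742787  0.23210929] [ 9.79282979e-01  2.02494630e-01 -1.77471864e-04 -8.60992348e-04] 0.0
top dict_keys(['img', 'fx', 'fy', 'cx', 'cy', 'cam_to_world', 'T']) 410.165346905527 255.2631032722368 196.22758887856983 [[-0.016, 0.994, -0.112, 0.356], [-1.0, -0.015, 0.01, -0.07], [0.008, 0.113, 0.994, 1.257], [0.0, 0.0, 0.0, 1.0]]
side dict_keys(['img', 'fx', 'fy', 'cx', 'cy', 'cam_to_world', 'T']) 401.9338368444935 254.9094152804124 191.77030369690868 [[0.988, 0.107, -0.11, 0.392], [-0.153, 0.693, -0.704, -0.934], [0.001, 0.713, 0.701, 0.944], [0.0, 0.0, 0.0, 1.0]]
```

View pics/top.png

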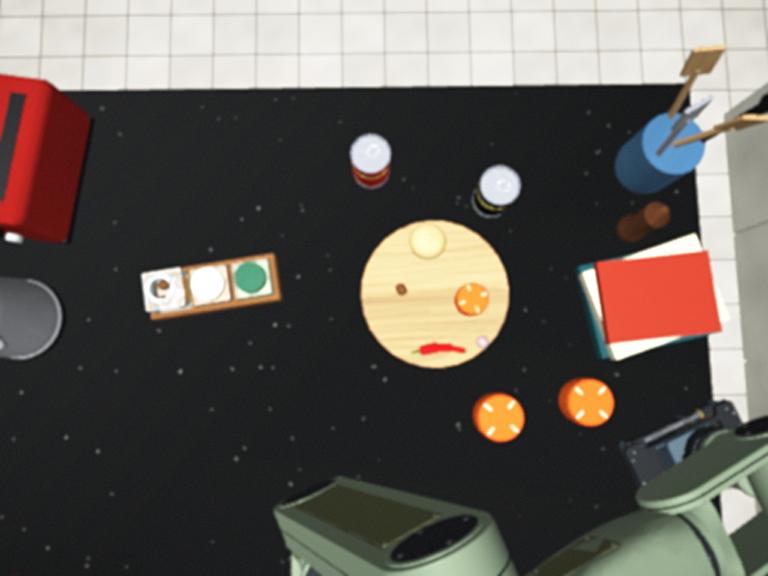

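View pics/side.png

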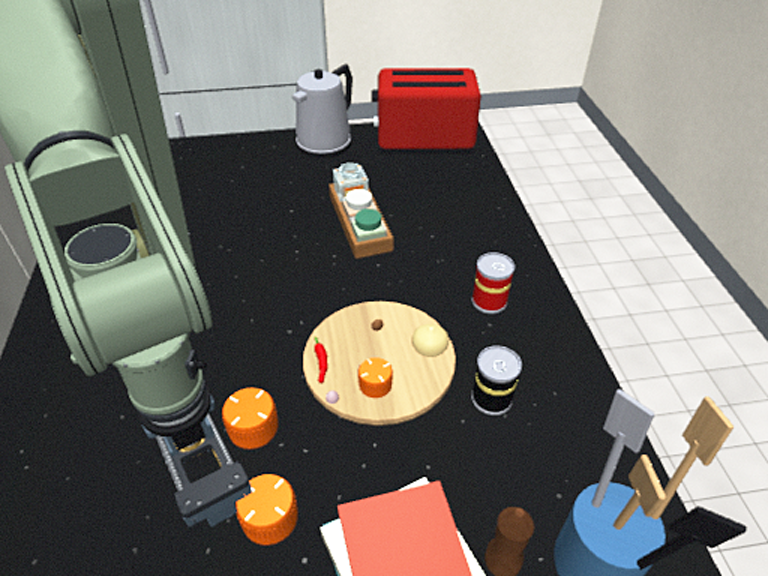

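Lid candidates in the top view (displayed pixels): (472,299) on the board, and (499,418) and (587,402) on the worktop. The one on the board is meant, since it is the smallest and the description puts it there. The open jar is at (163,288), the nutmeg at (401,289). Next I measure these and confirm them in a crop.

```bash
python3 - <<'E'
from h import *
import pickle; cs=pickle.load(open('c0.pkl','rb')); c=cs['top']; im=c['img']; hsv=cv2.cvtColor(im,cv2.COLOR_RGB2HSV)
def blobs(m,z,nm,mina=12):
    n,l,st,ce=cv2.connectedComponentsWithStats(m.astype(np.uint8))
    for i in range(1,n):
        if st[i,4]>=mina: print(nm,ce[i].round(1),st[i],ray(c,*ce[i],z).round(4))
H,S,V=[hsv[:,:,i].astype(int) for i in range(3)]
roi=np.zeros(H.shape,bool); roi[140:290,80:420]=1
blobs(roi&(H>5)&(H<16)&(S>190)&(V>180),.062,'orange')
b=np.zeros_like(roi); b[180:206,255:285]=1
blobs(b&(V<150),.029,'nut')
blobs(roi&(H>60)&(H<95)&(S>110),.08,'green')
w=np.zeros_like(roi); w[165:215,125:155]=1
blobs(w&(S<40)&(V>200),.08,'white')
blobs((H>5)&(H<20)&(S>120)&(V<190)&roi,.04,'wood')
for n,(u,v) in {'jarrim':(109,191)}.items(): print(n,ray(c,u,v,.109))
cd=cs['side']
a=cv2.resize(im[160:240,85:185],None,fx=4,fy=4,interpolation=cv2.INTER_CUBIC)
d=cv2.resize(im[165:245,255:355],None,fx=4,fy=4,interpolation=cv2.INTER_CUBIC)
save(np.hstack([a,d]),'pics/crop.png')
E
```

```text
orange [308.1 203.4] [304 192  13  18  41] [ 0.468  -0.2361  0.062 ]
orange [383.3 262.9] [376 253  27  27 133] [ 0.2925 -0.4479  0.062 ]
orange [406.8 267.5] [405 258   4  20  36] [ 0.2783 -0.5154  0.062 ]
orange [323.9 273. ] [317 263  25  27 105] [ 0.2667 -0.2754  0.062 ]
orange [346.8 276.4] [344 267   6  20  34] [ 0.2558 -0.3411  0.062 ]
orange [393.5 281.6] [384 280  20   4  42] [ 0.2389 -0.4747  0.062 ]
green [388.5 177.9] [383 175  12   8  42] [ 0.5375 -0.47    0.08  ]
green [166.4 184.5] [157 176  19  18 268] [0.5275 0.1747 0.08  ]
green [396.6 222.5] [388 197  17  43 194] [ 0.4074 -0.4866  0.08  ]
white [138.6 189.2] [127 177  25  26 509] [0.5151 0.2548 0.08  ]
wood [415.9 151.8] [411 143   9  18 118] [ 0.6223 -0.571   0.04  ]
wood [150.9 194.2] [100 168  88  46 421] [0.5048 0.229  0.04  ]
wood [153.8 187.1] [153 181   3  14  16] [0.526  0.2208 0.04  ]
wood [108.6 189.6] [106 188   6   4  21] [0.5206 0.355  0.04  ]
wood [267.2 192.7] [264 190   7   7  38] [ 0.5041 -0.1178  0.04  ]
wood [383.6 265.1] [372 251  38  34 230] [ 0.2849 -0.4556  0.04  ]
wood [323.2 270.2] [314 261  34  29 116] [ 0.273  -0.2775  0.04  ]
wood [348.1 281.2] [345 272   6  18  21] [ 0.2402 -0.3494  0.04  ]
jarrim [0.50722438 0.32973699 0.109     ]
```

View pics/crop.png

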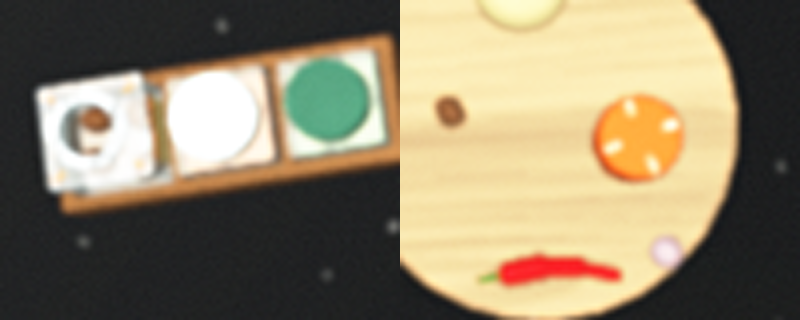

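```bash
cat >> h.py <<'E'
def yaw(s): x=R.from_quat(s['tool_rot']).as_matrix()[:,0]; return np.degrees(np.arctan2(x[1],x[0]))
def go(p,psi=None):
    s=ctrl.state(); M=R.from_quat(s['tool_rot']).as_matrix()
    d=M.T@(np.array(p)-s['position'])/.5
    # desired straight down
    a=np.radians(yaw(s) if psi is None else psi)
    D=np.array([[np.cos(a),np.sin(a),0],[np.sin(a),-np.cos(a),0],[0,0,-1]])
    w=R.from_matrix(M.T@D).as_rotvec()/np.pi
    print('t',d.round(4),'w',w.round(4),'pos',s['position'].round(4),'yaw',round(yaw(s),2),'q6',round(s['qpos'][5],3),'clk',round(s['clock'],2))
E
python3 - <<'E'
from h import *
import pickle; c=pickle.load(open('c0.pkl','rb'))['top']
n=ray(c,267.5,192.75,.029);l=ray(c,314.5,199.5,.062);print(n,l)
g=ray(c,166.4,184.5,.08);w=ray(c,138.6,189.2,.08);print('jar est',2*w-g,'ang',np.degrees(np.arctan2(*(g-w)[1::-1])))
print(np.array(cams.capture('wrist')['hand_eye']).round(3).tolist())
go([n[0],n[1],.2],60)
E
```

```text
[ 0.50533184 -0.11914626  0.029     ] [ 0.47933864 -0.25527383  0.062     ]
jar est [0.50249005 0.33476224 0.08      ] ang -81.10376957881707
[[0.0, 0.963, 0.269, 0.076], [1.0, 0.0, -0.001, 0.001], [-0.001, 0.269, -0.963, -0.152], [0.0, 0.0, 0.0, 1.0]]
t [ 0.8333 -0.5297  0.0654] w [-4.000e-04 -1.000e-04 -2.035e-01] pos [ 0.2279 -0.5275  0.2323] yaw 23.36 q6 -0.02 clk 0.15
```

Request:
send_rows --deltas '[{"tx": 0.833, "ty": -0.53, "tz": 0.1, "wz": -0.2035, "grip": -0.3}, {"tx": 0.833, "ty": -0.53, "tz": 0.1, "wz": -0.2035, "grip": -0.3}, {"tx": 0.833, "ty": -0.53, "tz": 0.1, "wz": -0.2035, "grip": -0.3}, {"tx": 0.833, "ty": -0.53, "tz": 0.1, "wz": -0.2035, "grip": -0.3}, {"tx": 0.833, "ty": -0.53, "tz": 0.1, "wz": -0.2035, "grip": -0.3}, {"tx": 0.833, "ty": -0.53, "tz": 0.1, "wz": -0.2035, "grip": -0.3}, {"tx": 0.833, "ty": -0.53, "tz": 0.1, "wz": -0.2035, "grip": -0.3}, {"tx": 0.833, "ty": -0.53, "tz": 0.1, "wz": -0.2035, "grip": -0.3}, {"tx": 0.833, "ty": -0.53, "tz": 0.1, "wz": -0.2035, "grip": -0.3}, {"tx": 0.833, "ty": -0.53, "tz": 0.1, "wz": -0.2035, "grip": -0.3}, {"tx": 0.833, "ty": -0.53, "tz": 0.1, "wz": -0.2035, "grip": -0.3}, {"tx": 0.833, "ty": -0.53, "tz": 0.1, "wz": -0.2035, "grip": -0.3}, {"tx": 0.833, "ty": -0.53, "tz": 0.1, "wz": -0.2035, "grip": -0.3}, {"tx": 0.833, "ty": -0.53, "tz": 0.1, "wz": -0.2035, "grip": -0.3}]' --grip_force 10

```text
$.deltas[0]: bad value
```

```bash
python3 - <<'E'
from h import *
c=snap('wrist');im=c['img'];save(im,'pics/w1.png',1.5)
import pickle;pickle.dump(c,open('w1.pkl','wb'))
h=cv2.cvtColor(im,cv2.COLOR_RGB2HSV);m=((h[:,:,2]<160)&(h[:,:,1]>80)&(h[:,:,0]<20)).astype(np.uint8)
cs,_=cv2.findContours(m,cv2.RETR_EXTERNAL,cv2.CHAIN_APPROX_NONE)
print(proj(c,[.505,-.119,.029]))
for k in cs:
    if cv2.contourArea(k)>150:
        e=cv2.fitEllipse(k);a=np.radians(e[2]+90);u,v=e[0];d=np.array([np.cos(a),np.sin(a)])*5
        p=ray(c,u,v,.029);q=ray(c,u+d[0],v+d[1],.029)-p;print(e,p,'axis',np.degrees(np.arctan2(q[1],q[0])))
go([.505,-.119,.042])
E
```

```text
(np.float64(-38.193545597376215), np.float64(-270.4375835957109))
((416.7930603027344, 310.40740966796875), (14.97501277923584, 389.7386474609375), 89.24954986572266) [ 0.13436844 -0.84333269  0.029     ] axis 114.26987331272015
((101.49668884277344, 265.1595458984375), (21.187116622924805, 45.795379638671875), 4.714657306671143) [ 0.01866607 -0.37987232  0.029     ] axis -169.11763238403816
((83.08716583251953, 89.1113052368164), (86.85001373291016, 110.58385467529297), 127.01510620117188) [ 0.24482878 -0.29647821  0.029     ] axis 74.62056783445695
((391.89068603515625, 70.60940551757812), (5.363511562347412, 400.00616455078125), 109.85818481445312) [ 0.41210175 -0.63111127  0.029     ] axis 95.67242400728887
t [ 0.8328 -0.5301  0.3815] w [-0.0003 -0.      0.    ] pos [ 0.2279 -0.5276  0.2325] yaw 23.36 q6 -0.02 clk 0.2
```

View pics/w1.png

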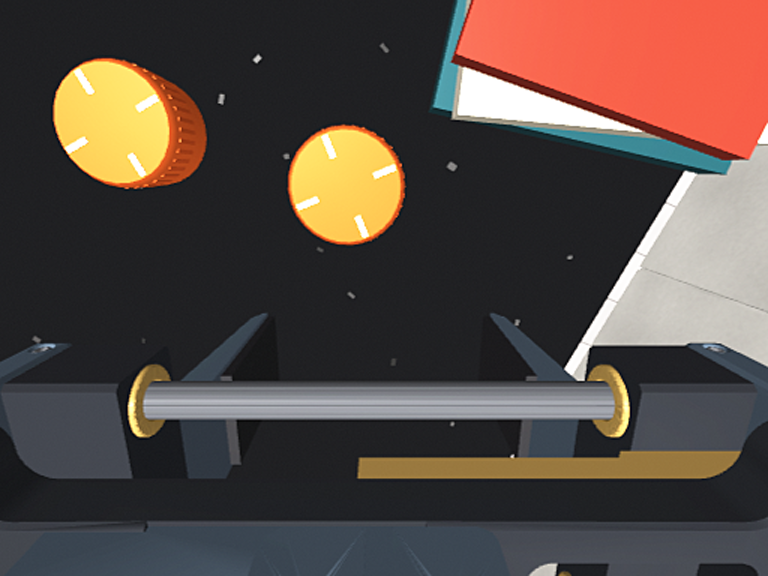

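The move was refused, so the picture still shows the start pose: the two large worktop lids at (112,123) and (347,184), with the fingers below. I resend with all the keys filled in.

Request:
send_rows --deltas '[{"grip": -0.3, "tx": 0.833, "ty": -0.53, "tz": 0.1, "wx": 0, "wy": 0, "wz": -0.2035}, {"grip": -0.3, "tx": 0.833, "ty": -0.53, "tz": 0.1, "wx": 0, "wy": 0, "wz": -0.2035}, {"grip": -0.3, "tx": 0.833, "ty": -0.53, "tz": 0.1, "wx": 0, "wy": 0, "wz": -0.2035}, {"grip": -0.3, "tx": 0.833, "ty": -0.53, "tz": 0.1, "wx": 0, "wy": 0, "wz": -0.2035}, {"grip": -0.3, "tx": 0.833, "ty": -0.53, "tz": 0.1, "wx": 0, "wy": 0, "wz": -0.2035}, {"grip": -0.3, "tx": 0.833, "ty": -0.53, "tz": 0.1, "wx": 0, "wy": 0, "wz": -0.2035}, {"grip": -0.3, "tx": 0.833, "ty": -0.53, "tz": 0.1, "wx": 0, "wy": 0, "wz": -0.2035}, {"grip": -0.3, "tx": 0.833, "ty": -0.53, "tz": 0.1, "wx": 0, "wy": 0, "wz": -0.2035}, {"grip": -0.3, "tx": 0.833, "ty": -0.53, "tz": 0.1, "wx": 0, "wy": 0, "wz": -0.2035}, {"grip": -0.3, "tx": 0.833, "ty": -0.53, "tz": 0.1, "wx": 0, "wy": 0, "wz": -0.2035}, {"grip": -0.3, "tx": 0.833, "ty": -0.53, "tz": 0.1, "wx": 0, "wy": 0, "wz": -0.2035}, {"grip": -0.3, "tx": 0.833, "ty": -0.53, "tz": 0.1, "wx": 0, "wy": 0, "wz": -0.2035}, {"grip": -0.3, "tx": 0.833, "ty": -0.53, "tz": 0.1, "wx": 0, "wy": 0, "wz": -0.2035}, {"grip": -0.3, "tx": 0.833, "ty": -0.53, "tz": 0.1, "wx": 0, "wy": 0, "wz": -0.2035}]' --grip_force 10

```text
clock: 1.6
position: [0.5047, -0.1206, 0.1831]
tool_rot: [0.867, 0.499, -0.0, 0.0]
force: [0.9, -0.2, -0.3]
finger_gap: 0.0593
finger_force: 0.0
```

```bash
python3 - <<'E'
from h import *
c=snap('wrist');im=c['img'];save(im,'pics/w2.png',1.5)
import pickle;pickle.dump(c,open('w2.pkl','wb'))
h=cv2.cvtColor(im,cv2.COLOR_RGB2HSV);m=((h[:,:,2]<160)&(h[:,:,1]>80)&(h[:,:,0]<20)).astype(np.uint8)
cs,_=cv2.findContours(m,cv2.RETR_EXTERNAL,cv2.CHAIN_APPROX_NONE)
print(proj(c,[.505,-.119,.029]))
for k in cs:
    if cv2.contourArea(k)>150:
        e=cv2.fitEllipse(k);a=np.radians(e[2]+90);u,v=e[0];d=np.array([np.cos(a),np.sin(a)])*5
        p=ray(c,u,v,.029);q=ray(c,u+d[0],v+d[1],.029)-p;print(e,p,'axis',np.degrees(np.arctan2(q[1],q[0])))
go([.505,-.119,.042])
E
```

```text
(np.float64(251.08786933829606), np.float64(182.45202754712884))
((352.5963439941406, 266.2187805175781), (13.363188743591309, 47.40632629394531), 176.51124572753906) [ 0.56093168 -0.27657119  0.029     ] axis 68.6072624197094
((252.98886108398438, 181.89892578125), (17.48728370666504, 22.00363540649414), 15.488221168518066) [ 0.5072168  -0.11953119  0.029     ] axis -135.1566477702375
((473.0242919921875, 17.51064109802246), (26.41337013244629, 61.38151168823242), 112.46087646484375) [ 0.77818659 -0.08428131  0.029     ] axis 131.27895207744433
((428.8057556152344, 26.308874130249023), (42.603145599365234, 65.9325942993164), 127.74503326416016) [ 0.73774923 -0.06974797  0.029     ] axis 118.38189965477527
t [ 0.0031 -0.0012  0.2823] w [0.0001 0.     0.    ] pos [ 0.5047 -0.1206  0.1832] yaw 59.87 q6 0.269 clk 1.65
```

View pics/w2.png

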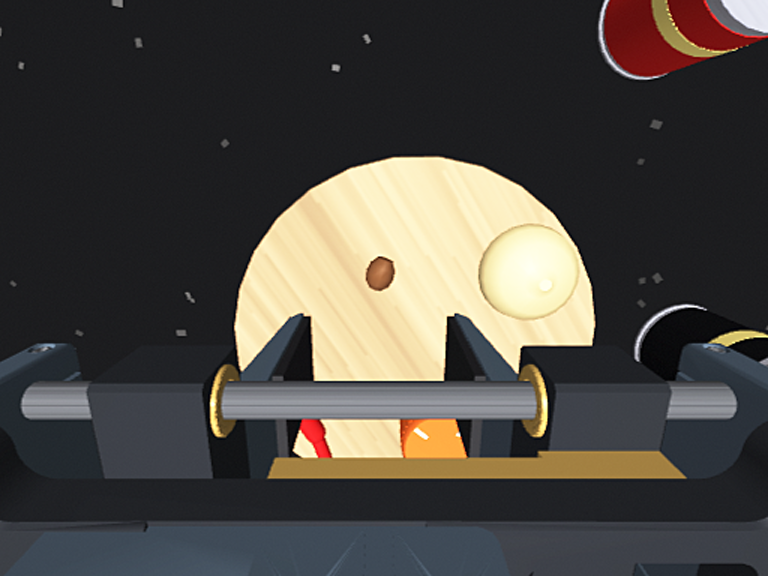

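Nutmeg at displayed (380,273), about (0.507,−0.1195), long axis near 45°. I descend with the jaws across it.

```bash
python3 - <<'E'
from h import *
go([.507,-.1195,.041],45)
E
```

```text
t [0.0042 0.0027 0.2843] w [0.0001 0.     0.0826] pos [ 0.5047 -0.1206  0.1832] yaw 59.87 q6 0.269 clk 1.65
```

Request:
send_rows --deltas '[{"grip": -0.3, "tx": 0.004, "ty": 0.003, "tz": 0.1, "wx": 0, "wy": 0, "wz": 0.0826}, {"grip": -0.3, "tx": 0.004, "ty": 0.003, "tz": 0.2, "wx": 0, "wy": 0, "wz": 0.0826}, {"grip": -0.3, "tx": 0.004, "ty": 0.003, "tz": 0.26, "wx": 0, "wy": 0, "wz": 0.0826}, {"grip": -0.3, "tx": 0.004, "ty": 0.003, "tz": 0.284, "wx": 0, "wy": 0, "wz": 0.0826}, {"grip": -0.3, "tx": 0.004, "ty": 0.003, "tz": 0.284, "wx": 0, "wy": 0, "wz": 0.0826}, {"grip": 1, "tx": 0.004, "ty": 0.003, "tz": 0.284, "wx": 0, "wy": 0, "wz": 0.0826}, {"grip": 1, "tx": 0.004, "ty": 0.003, "tz": 0.284, "wx": 0, "wy": 0, "wz": 0.0826}, {"grip": 1, "tx": 0.004, "ty": 0.003, "tz": 0.284, "wx": 0, "wy": 0, "wz": 0.0826}, {"grip": 1, "tx": 0.004, "ty": 0.003, "tz": 0.284, "wx": 0, "wy": 0, "wz": 0.0826}, {"grip": 1, "tx": 0.004, "ty": 0.003, "tz": 0.284, "wx": 0, "wy": 0, "wz": 0.0826}, {"grip": 1, "tx": 0.004, "ty": 0.003, "tz": 0.18, "wx": 0, "wy": 0, "wz": 0.0826}, {"grip": 1, "tx": 0.004, "ty": 0.003, "tz": 0.08, "wx": 0, "wy": 0, "wz": 0.0826}, {"grip": 1, "tx": 0.004, "ty": 0.003, "tz": 0, "wx": 0, "wy": 0, "wz": 0.0826}]' --grip_force 10

```text
clock: 2.95
position: [0.5078, -0.1184, 0.1854]
tool_rot: [0.923, 0.384, 0.001, 0.001]
force: [1.3, -1.2, -0.7]
finger_gap: 0.0212
finger_force: 10.0
```

```bash
python3 - <<'E'
from h import *
go([.503,.333,.2],120)
E
```

```text
t [ 0.6331 -0.6437 -0.0295] w [ 5.000e-04  1.000e-04 -4.159e-01] pos [ 0.5078 -0.1184  0.1854] yaw 45.13 q6 0.532 clk 2.95
```

Request:
send_rows --deltas '[{"grip": 1, "tx": 0.633, "ty": -0.644, "tz": -0.03, "wx": 0, "wy": 0, "wz": -0.3}, {"grip": 1, "tx": 0.633, "ty": -0.644, "tz": -0.03, "wx": 0, "wy": 0, "wz": -0.3}, {"grip": 1, "tx": 0.633, "ty": -0.644, "tz": -0.03, "wx": 0, "wy": 0, "wz": -0.3}, {"grip": 1, "tx": 0.633, "ty": -0.644, "tz": -0.03, "wx": 0, "wy": 0, "wz": -0.3}, {"grip": 1, "tx": 0.633, "ty": -0.644, "tz": -0.03, "wx": 0, "wy": 0, "wz": -0.3}, {"grip": 1, "tx": 0.633, "ty": -0.644, "tz": -0.03, "wx": 0, "wy": 0, "wz": -0.3}, {"grip": 1, "tx": 0.633, "ty": -0.644, "tz": -0.03, "wx": 0, "wy": 0, "wz": -0.3}, {"grip": 1, "tx": 0.633, "ty": -0.644, "tz": -0.03, "wx": 0, "wy": 0, "wz": -0.3}, {"grip": 1, "tx": 0.633, "ty": -0.644, "tz": -0.03, "wx": 0, "wy": 0, "wz": -0.3}, {"grip": 1, "tx": 0.633, "ty": -0.644, "tz": -0.03, "wx": 0, "wy": 0, "wz": -0.3}, {"grip": 1, "tx": 0.633, "ty": -0.644, "tz": -0.03, "wx": 0, "wy": 0, "wz": -0.3}, {"grip": 1, "tx": 0.633, "ty": -0.644, "tz": -0.03, "wx": 0, "wy": 0, "wz": -0.3}, {"grip": 1, "tx": 0.633, "ty": -0.644, "tz": -0.03, "wx": 0, "wy": 0, "wz": -0.3}]' --grip_force 10

```text
clock: 4.25
position: [0.5028, 0.3315, 0.198]
tool_rot: [0.649, 0.761, -0.0, 0.0]
force: [-0.8, 0.3, -1.5]
finger_gap: 0.0211
finger_force: 10.0
```

```bash
python3 - <<'E'
from h import *
c=snap('wrist');im=c['img'];save(im,'pics/w3.png',1.5)
import pickle;pickle.dump(c,open('w3.pkl','wb'))
print(proj(c,[.503,.333,.109]))
go([.503,.333,.2])
E
```

```text
(np.float64(252.59794505848922), np.float64(198.8468153507825))
t [ 0.0029  0.0007 -0.0039] w [-0.      0.0001 -0.    ] pos [0.5029 0.3315 0.1981] yaw 99.02 q6 0.407 clk 4.3
```

View pics/w3.png

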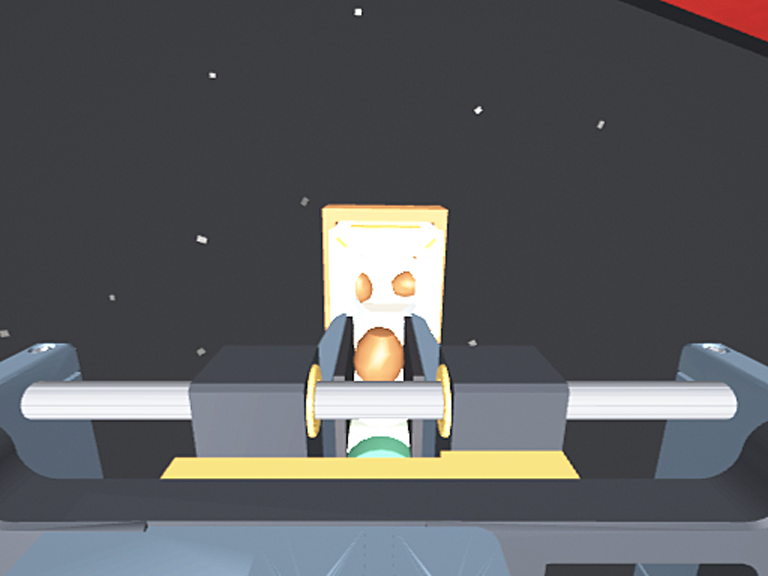

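The jar is under the gripper: its far shoulder edge runs from (333,222) to (437,222) displayed, the far top edge of the caddy is near y=207, with sides at x≈323 and 447, and the nutmeg is held at (380,355).

```bash
python3 - <<'E'
from h import *
import pickle;c=pickle.load(open('w3.pkl','rb'));t=pickle.load(open('c0.pkl','rb'))['top']
A=ray(c,323/1.5,210/1.5,.04);B=ray(c,447/1.5,210/1.5,.04);print('caddy end',A,B,np.linalg.norm(A-B),'ang',np.degrees(np.arctan2(*(B-A)[1::-1])))
C=ray(c,333/1.5,223/1.5,.09);D=ray(c,438/1.5,223/1.5,.09);print('shoulder',C,D,np.linalg.norm(C-D),'ang',np.degrees(np.arctan2(*(D-C)[1::-1])))
for P,Q,off in((A,B,45.5),(C,D,36)):
    x=(Q-P)/np.linalg.norm(Q-P); y=np.array([-x[1],x[0],0]); print('jar',(P+Q)/2-y*off/1e3)
# top view: jar shoulder square outline + rim via pixels
im=t['img'];g=cv2.cvtColor(im,cv2.COLOR_RGB2GRAY)
h=cv2.cvtColor(im,cv2.COLOR_RGB2HSV)
m=((h[:,:,2]>190)&(h[:,:,1]<60)).astype(np.uint8);m[:,:93]=0;m[:,124:]=0;m[:175]=0;m[215:]=0
k=max(cv2.findContours(m,cv2.RETR_EXTERNAL,cv2.CHAIN_APPROX_NONE)[0],key=cv2.contourArea);r=cv2.minAreaRect(k);print(r,ray(t,*r[0],.09))
# orange ticks wrist
hs=cv2.cvtColor(c['img'],cv2.COLOR_RGB2HSV);sub=c['img'][140:175,215:305];
mm=((hs[:,:,1]>70)&(hs[:,:,2]>200)).astype(np.uint8);mm[:150]=0;mm[175:]=0;mm[:,:221]=0;mm[:,294:]=0
n,l,st,ce=cv2.connectedComponentsWithStats(mm)
for i in range(1,n):
    if st[i,4]>4: print(ce[i].round(1),st[i],ray(c,*ce[i],.09).round(4))
E
```

```text
caddy end [0.45459113 0.37337244 0.04      ] [0.54568441 0.38785436 0.04      ] 0.09223726141490537 ang 9.033228608875726
shoulder [0.46763027 0.37162619 0.09      ] [0.53288593 0.38199995 0.09      ] 0.0660750738739776 ang 9.032781145841241
jar [0.5072816  0.33567772 0.04      ]
jar [0.50591008 0.34125952 0.09      ]
((108.86998748779297, 193.5900115966797), (28.284273147583008, 26.7286376953125), 81.8698959350586) [0.50226762 0.33654864 0.09      ]
[255.6 150.6] [234 150  47   2  73] [0.4992 0.3748 0.09  ]
[291.9 150.8] [290 150   4   3   9] [0.5332 0.38   0.09  ]
[227.2 161.2] [224 158   7   7  18] [0.474  0.3606 0.09  ]
[286.6 161.9] [284 159   7   7  14] [0.5302 0.3688 0.09  ]
```

```bash
python3 - <<'E'
from h import *
go([.506,.336,.132])
E
```

```text
t [0.0079 0.0076 0.1321] w [-0.      0.0001 -0.    ] pos [0.5029 0.3315 0.1981] yaw 99.02 q6 0.407 clk 4.3
```

Request:
send_rows --deltas '[{"grip": 1, "tx": 0.008, "ty": 0.0076, "tz": 0.07, "wx": 0, "wy": 0, "wz": 0}, {"grip": 1, "tx": 0.008, "ty": 0.0076, "tz": 0.132, "wx": 0, "wy": 0, "wz": 0}, {"grip": 1, "tx": 0.008, "ty": 0.0076, "tz": 0.132, "wx": 0, "wy": 0, "wz": 0}, {"grip": 1, "tx": 0.008, "ty": 0.0076, "tz": 0.132, "wx": 0, "wy": 0, "wz": 0}, {"grip": 0, "tx": 0.008, "ty": 0.0076, "tz": 0.132, "wx": 0, "wy": 0, "wz": 0}, {"grip": 0, "tx": 0.008, "ty": 0.0076, "tz": 0.132, "wx": 0, "wy": 0, "wz": 0}, {"grip": 0, "tx": 0.008, "ty": 0.0076, "tz": 0.132, "wx": 0, "wy": 0, "wz": 0}, {"grip": 0, "tx": 0.008, "ty": 0.0076, "tz": 0.132, "wx": 0, "wy": 0, "wz": 0}, {"grip": 0, "tx": 0.008, "ty": 0.0076, "tz": 0.132, "wx": 0, "wy": 0, "wz": 0}, {"grip": 0, "tx": -0.02, "ty": 0.0076, "tz": 0.05, "wx": 0, "wy": 0, "wz": 0}, {"grip": -1, "tx": -0.08, "ty": 0.0076, "tz": -0.02, "wx": 0, "wy": 0, "wz": 0}, {"grip": -1, "tx": -0.08, "ty": 0.0076, "tz": -0.02, "wx": 0, "wy": 0, "wz": 0}, {"grip": -1, "tx": -0.08, "ty": 0.0076, "tz": -0.02, "wx": 0, "wy": 0, "wz": 0}]' --grip_force 10

```text
clock: 5.6
position: [0.5131, 0.294, 0.2088]
tool_rot: [0.649, 0.761, 0.001, 0.0]
force: [1.1, -0.2, -0.4]
finger_gap: 0.0669
finger_force: 0.0
```

```bash
python3 - <<'E'
from h import *
c=snap('wrist');im=c['img']
import pickle;pickle.dump(c,open('w4.pkl','wb'))
print(proj(c,[.506,.336,.109]))
u,v=[int(x) for x in proj(c,[.506,.336,.1])]
save(im[max(0,v-75):v+75,u-100:u+100],'pics/w4.png',4);print(u-100,max(0,v-75))
go([.479,-.255,.2],60)
E
```

```text
(np.float64(251.3548805280392), np.float64(152.68394005631237))
151 76
t [-1.0737 -0.2397  0.0151] w [-2.000e-04  1.000e-04  2.172e-01] pos [0.5124 0.2941 0.2075] yaw 99.1 q6 0.342 clk 5.65
```

View pics/w4.png

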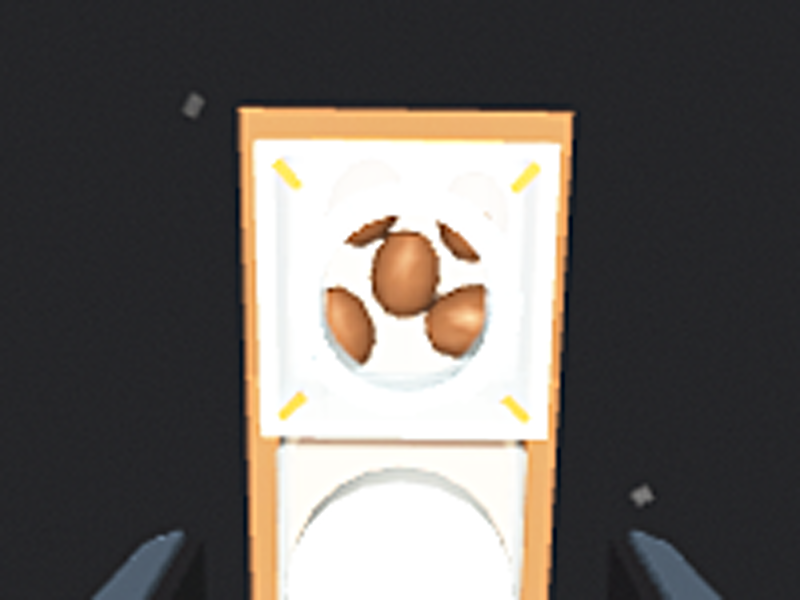

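The nutmeg is in the jar (crop (405,272)). The four orange ticks are at crop (287,174), (525,178), (293,407) and (515,409), which gives the jar axis and yaw.

```bash
python3 - <<'E'
from h import *
import pickle;c=pickle.load(open('w4.pkl','rb'))
P=np.array([ray(c,151+(u+.5)/4-.5,76+(v+.5)/4-.5,.09) for u,v in((287,174),(525,178),(515,409),(293,407))])
print(P.round(4).tolist(),P.mean(0))
for i,(a,b) in enumerate(((0,2),(1,3))):
    d=P[b]-P[a]; print(np.degrees(np.arctan2(d[1],d[0]))%90-45,np.linalg.norm(d))
# intersection of diagonals
A=np.stack([P[2]-P[0],-(P[3]-P[1])],1)[:2];s=np.linalg.solve(A,(P[1]-P[0])[:2]);print('X',P[0]+s[0]*(P[2]-P[0]))
# lid from top view ticks
t=pickle.load(open('c0.pkl','rb'))['top'];im=t['img'][190:211,304:326];m=((im[:,:,2]>110)).astype(np.uint8)
n,l,st,ce=cv2.connectedComponentsWithStats(m)
for i in range(1,n): print(st[i,4],ce[i],ray(t,*(ce[i]+[304,190]),.062))
E
```

```text
[[0.474, 0.3608, 0.09], [0.5304, 0.3689, 0.09], [0.5384, 0.3129, 0.09], [0.4828, 0.3046, 0.09]] [0.50640053 0.33678552 0.09      ]
8.33432668067848 0.0802703599829411
8.540968238531818 0.07994930286613242
X [0.50651848 0.33661684 0.09      ]
12 [1.16666667 1.16666667] [ 0.50436229 -0.22861258  0.062     ]
12 [8.  1.5] [ 0.50307654 -0.24867998  0.062     ]
32 [19.03125  3.71875] [ 0.49602899 -0.28090715  0.062     ]
15 [ 3.93333333 11.26666667] [ 0.47442509 -0.2358444   0.062     ]
53 [16.88679245 17.28301887] [ 0.45616697 -0.27324571  0.062     ]
18 [ 1.72222222 18.61111111] [ 0.45294633 -0.22871789  0.062     ]
```

Request:
send_rows --deltas '[{"grip": -1, "tx": -1.0, "ty": -0.24, "tz": 0.01, "wx": 0, "wy": 0, "wz": 0.217}, {"grip": -1, "tx": -1.0, "ty": -0.24, "tz": 0.01, "wx": 0, "wy": 0, "wz": 0.217}, {"grip": -1, "tx": -1.0, "ty": -0.24, "tz": 0.01, "wx": 0, "wy": 0, "wz": 0.217}, {"grip": -1, "tx": -1.0, "ty": -0.24, "tz": 0.01, "wx": 0, "wy": 0, "wz": 0.217}, {"grip": -1, "tx": -1.0, "ty": -0.24, "tz": 0.01, "wx": 0, "wy": 0, "wz": 0.217}, {"grip": -1, "tx": -1.0, "ty": -0.24, "tz": 0.01, "wx": 0, "wy": 0, "wz": 0.217}, {"grip": -1, "tx": -1.0, "ty": -0.24, "tz": 0.01, "wx": 0, "wy": 0, "wz": 0.217}, {"grip": -1, "tx": -1.0, "ty": -0.24, "tz": 0.01, "wx": 0, "wy": 0, "wz": 0.217}, {"grip": -1, "tx": -1.0, "ty": -0.24, "tz": 0.01, "wx": 0, "wy": 0, "wz": 0.217}, {"grip": -1, "tx": -1.0, "ty": -0.24, "tz": 0.01, "wx": 0, "wy": 0, "wz": 0.217}, {"grip": -1, "tx": -1.0, "ty": -0.24, "tz": 0.01, "wx": 0, "wy": 0, "wz": 0.217}]'

```text
clock: 6.75
position: [0.4728, -0.2218, 0.2012]
tool_rot: [0.867, 0.499, -0.001, -0.001]
force: [-0.6, 0.4, -0.4]
finger_gap: 0.0911
finger_force: 0.0
```

```bash
python3 - <<'E'
from h import *
go([.459,-.29,.18],60)
E
```

```text
t [-0.1318  0.0446  0.0424] w [-0.0007  0.0005 -0.0007] pos [ 0.4728 -0.2218  0.2012] yaw 59.88 q6 0.066 clk 6.75
```

Request:
send_rows --deltas '[{"grip": -1, "tx": -0.132, "ty": 0.045, "tz": 0.042, "wx": 0, "wy": 0, "wz": 0}, {"grip": -1, "tx": -0.132, "ty": 0.045, "tz": 0.042, "wx": 0, "wy": 0, "wz": 0}, {"grip": -1, "tx": -0.132, "ty": 0.045, "tz": 0.042, "wx": 0, "wy": 0, "wz": 0}, {"grip": -1, "tx": -0.132, "ty": 0.045, "tz": 0.042, "wx": 0, "wy": 0, "wz": 0}]'

```text
clock: 7.15
position: [0.4601, -0.2858, 0.1808]
tool_rot: [0.866, 0.5, -0.0, -0.001]
force: [-0.4, -0.8, 0.5]
finger_gap: 0.0915
finger_force: 0.0
```

```bash
python3 - <<'E'
from h import *
c=snap('wrist');im=c['img']
import pickle;pickle.dump(c,open('w5.pkl','wb'))
h=cv2.cvtColor(im,cv2.COLOR_RGB2HSV)
u,v=[int(x) for x in proj(c,[.479,-.255,.062])];print(u,v)
win=np.zeros(h.shape[:2],bool);win[max(0,v-70):v+70,u-70:u+70]=1
o=((h[:,:,0]<24)&(h[:,:,0]>3)&(h[:,:,1]>130)&(h[:,:,2]>120)&win).astype(np.uint8)
k=max(cv2.findContours(o,cv2.RETR_EXTERNAL,cv2.CHAIN_APPROX_NONE)[0],key=cv2.contourArea);hull=cv2.convexHull(k)
print('lid blob',cv2.fitEllipse(k))
f=cv2.drawContours(np.zeros(o.shape,np.uint8),[hull],-1,1,-1)
w=((f>0)&(h[:,:,1]<110)&(h[:,:,2]>180)).astype(np.uint8)
n,l,st,ce=cv2.connectedComponentsWithStats(w);P=[]
for i in range(1,n):
    if st[i,4]>15: p=ray(c,*ce[i],.062);P.append(p);print(st[i,4],ce[i].round(1),p.round(4))
P=np.array(P);m=P.mean(0);print('center',m);d=P-m
print('tick angles mod 90',(np.degrees(np.arctan2(d[:,1],d[:,0]))%90).round(1),np.linalg.norm(d,axis=1))
save(im[max(0,v-75):v+75,max(0,u-100):u+100],'pics/w5.png',4)
go([m[0],m[1],.052],60)
E
```

```text
252 157
lid blob ((257.7735900878906, 155.94561767578125), (62.33724594116211, 63.46126937866211), 177.84141540527344)
54 [273. 140.] [ 0.5043 -0.2504  0.062 ]
51 [240.3 142.9] [ 0.4752 -0.2369  0.062 ]
49 [275.1 172.3] [ 0.4907 -0.2795  0.062 ]
50 [243.3 175. ] [ 0.4616 -0.2659  0.062 ]
center [ 0.48297707 -0.25818977  0.062     ]
tick angles mod 90 [20.  20.  19.9 19.9] [0.02271689 0.02263999 0.0226656  0.0227077 ]
t [0.0697 0.0123 0.2587] w [-0.0005 -0.0003  0.0006] pos [ 0.4604 -0.2855  0.1813] yaw 60.11 q6 -0.056 clk 7.2
```

View pics/w5.png

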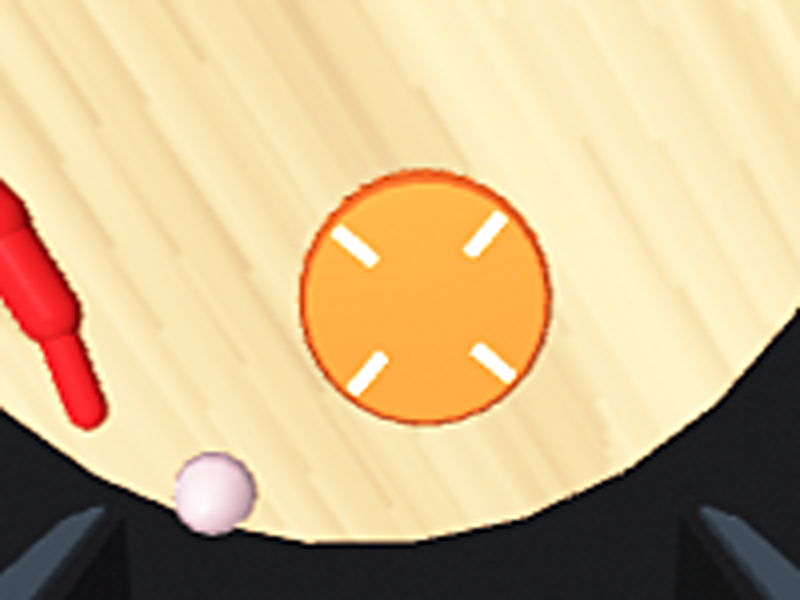

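Lid at crop (426,297): centre (0.483,−0.258), ticks at 20°, so lid yaw is −25°. The garlic at (215,493) and the chilli at left are clear of the fingers. I align above, descend and grip.

Request:
send_rows --deltas '[{"grip": -1, "tx": 0.07, "ty": 0.012, "tz": 0.05, "wx": 0, "wy": 0, "wz": 0}, {"grip": -1, "tx": 0.07, "ty": 0.012, "tz": 0.1, "wx": 0, "wy": 0, "wz": 0}, {"grip": -1, "tx": 0.07, "ty": 0.012, "tz": 0.18, "wx": 0, "wy": 0, "wz": 0}, {"grip": -1, "tx": 0.07, "ty": 0.012, "tz": 0.23, "wx": 0, "wy": 0, "wz": 0}, {"grip": -1, "tx": 0.07, "ty": 0.012, "tz": 0.26, "wx": 0, "wy": 0, "wz": 0}, {"grip": -1, "tx": 0.07, "ty": 0.012, "tz": 0.262, "wx": 0, "wy": 0, "wz": 0}, {"grip": -1, "tx": 0.07, "ty": 0.012, "tz": 0.262, "wx": 0, "wy": 0, "wz": 0}]' --grip_force 15

```text
clock: 7.9
position: [0.4835, -0.2587, 0.0514]
tool_rot: [0.865, 0.501, 0.0, 0.0]
force: [-0.5, 0.0, 0.4]
finger_gap: 0.0908
finger_force: 0.0
```

```bash
python3 - <<'E'
from h import *
go([.483,-.2582,.05],60)
E
```

```text
t [ 0.0003 -0.0013  0.0028] w [ 0.0001 -0.      0.0009] pos [ 0.4835 -0.2587  0.0514] yaw 60.16 q6 0.008 clk 7.9
```

Aligned within 1 mm. I close, then lift.

Request:
send_rows --deltas '[{"grip": 1, "tx": 0, "ty": -0.001, "tz": 0.001, "wx": 0, "wy": 0, "wz": 0}, {"grip": 1, "tx": 0, "ty": -0.001, "tz": 0.001, "wx": 0, "wy": 0, "wz": 0}, {"grip": 1, "tx": 0, "ty": -0.001, "tz": 0.001, "wx": 0, "wy": 0, "wz": 0}, {"grip": 1, "tx": 0, "ty": -0.001, "tz": 0.001, "wx": 0, "wy": 0, "wz": 0}, {"grip": 1, "tx": 0, "ty": -0.001, "tz": 0.001, "wx": 0, "wy": 0, "wz": 0}, {"grip": 1, "tx": 0, "ty": -0.001, "tz": 0.001, "wx": 0, "wy": 0, "wz": 0}]' --grip_force 15

```text
clock: 8.5
position: [0.4826, -0.2595, 0.0511]
tool_rot: [0.866, 0.5, 0.0, 0.0]
force: [-1.8, 0.8, 4.9]
finger_gap: 0.0638
finger_force: 15.0
```

Request:
send_rows --deltas '[{"grip": 1, "tx": 0, "ty": 0, "tz": -0.03, "wx": 0, "wy": 0, "wz": 0}, {"grip": 1, "tx": 0, "ty": 0, "tz": -0.1, "wx": 0, "wy": 0, "wz": 0}, {"grip": 1, "tx": 0, "ty": 0, "tz": -0.2, "wx": 0, "wy": 0, "wz": 0}, {"grip": 1, "tx": 0, "ty": 0, "tz": -0.28, "wx": 0, "wy": 0, "wz": 0}, {"grip": 1, "tx": 0, "ty": 0, "tz": -0.3, "wx": 0, "wy": 0, "wz": 0}]' --grip_force 40

```text
clock: 9.0
position: [0.4845, -0.2606, 0.2052]
tool_rot: [0.866, 0.5, 0.002, 0.004]
force: [0.6, -0.1, -1.0]
finger_gap: 0.0634
finger_force: 40.0
```

```bash
python3 - <<'E'
from h import *
c=snap('wrist');im=c['img']
import pickle;pickle.dump(c,open('w6.pkl','wb'))
s=ctrl.state();print(s['position'],yaw(s),s['finger_gap'])
h=cv2.cvtColor(im,cv2.COLOR_RGB2HSV)
M=R.from_quat(s['tool_rot']).as_matrix()
zt=s['position'][2]-.010+.022
print('exp top centre px',proj(c,[*s['position'][:2],zt]))
o=((h[:,:,0]<24)&(h[:,:,0]>3)&(h[:,:,1]>130)&(h[:,:,2]>120)).astype(np.uint8)
o[:,:150]=0;o[:,360:]=0
k=max(cv2.findContours(o,cv2.RETR_EXTERNAL,cv2.CHAIN_APPROX_NONE)[0],key=cv2.contourArea);print(cv2.boundingRect(k))
w=((h[:,:,1]<110)&(h[:,:,2]>180)).astype(np.uint8);x,y,ww,hh=cv2.boundingRect(k);q=np.zeros_like(w);q[y:y+hh,x:x+ww]=w[y:y+hh,x:x+ww]
n,l,st,ce=cv2.connectedComponentsWithStats(q)
for i in range(1,n):
    if st[i,4]>15: print(st[i],ce[i].round(1),(M.T@(ray(c,*ce[i],zt)-s['position'])).round(4))
save(im,'pics/w6.png',1.5)
go([.5065,.3366,.19],66.5)
E
```

```text
[ 0.48410625 -0.26042817  0.20439639] 60.05949053037147 0.06330073411645845
exp top centre px (np.float64(250.6529286938035), np.float64(253.30873444526986))
(197, 181, 110, 73)
[197 181  47  35 724] [210.3 192.4] [ 0.0361 -0.0214 -0.0122]
[261 181  46  34 686] [293.3 192.3] [ 0.036   0.023  -0.0118]
[269 214  20  19 138] [278.6 223. ] [ 0.0184  0.0155 -0.0119]
[211 220  21  17 133] [220.8 227.8] [ 0.0158 -0.0164 -0.0121]
t [ 1.0571 -0.5574  0.0244] w [ 0.0025  0.0001 -0.0358] pos [ 0.4841 -0.2604  0.2044] yaw 60.06 q6 0.008 clk 9.05
```

View pics/w6.png

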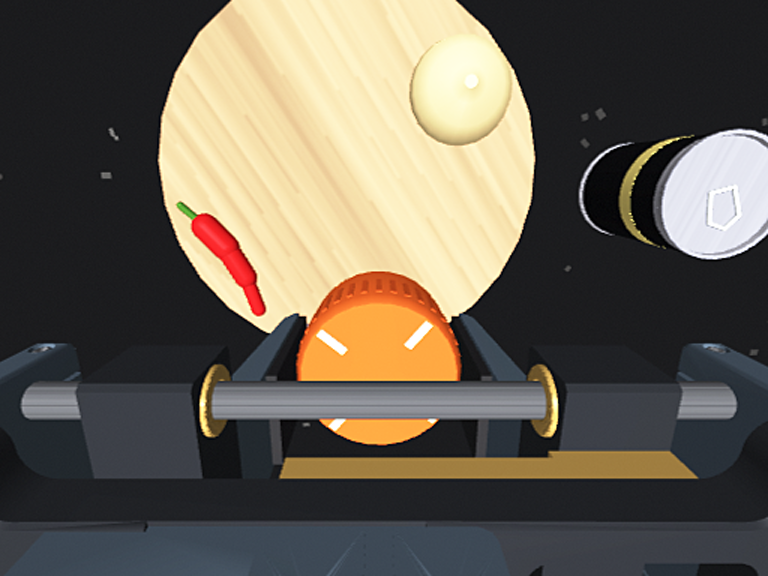

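The lid is gripped upright at displayed (380,360), its ticks at (331,342) and (418,335) matching the expected yaw. I carry it to the jar.

Request:
send_rows --deltas '[{"grip": 1, "tx": 0.98, "ty": -0.53, "tz": 0.01, "wx": 0, "wy": 0, "wz": -0.0358}, {"grip": 1, "tx": 0.98, "ty": -0.53, "tz": 0.01, "wx": 0, "wy": 0, "wz": -0.0358}, {"grip": 1, "tx": 0.98, "ty": -0.53, "tz": 0.01, "wx": 0, "wy": 0, "wz": -0.0358}, {"grip": 1, "tx": 0.98, "ty": -0.53, "tz": 0.01, "wx": 0, "wy": 0, "wz": -0.0358}, {"grip": 1, "tx": 0.98, "ty": -0.53, "tz": 0.01, "wx": 0, "wy": 0, "wz": -0.0358}, {"grip": 1, "tx": 0.98, "ty": -0.53, "tz": 0.01, "wx": 0, "wy": 0, "wz": -0.0358}, {"grip": 1, "tx": 0.98, "ty": -0.53, "tz": 0.01, "wx": 0, "wy": 0, "wz": -0.0358}, {"grip": 1, "tx": 0.98, "ty": -0.53, "tz": 0.01, "wx": 0, "wy": 0, "wz": -0.0358}, {"grip": 1, "tx": 0.98, "ty": -0.53, "tz": 0.01, "wx": 0, "wy": 0, "wz": -0.0358}, {"grip": 1, "tx": 0.98, "ty": -0.53, "tz": 0.01, "wx": 0, "wy": 0, "wz": -0.0358}, {"grip": 1, "tx": 0.98, "ty": -0.53, "tz": 0.01, "wx": 0, "wy": 0, "wz": -0.0358}, {"grip": 1, "tx": 0.98, "ty": -0.53, "tz": 0.01, "wx": 0, "wy": 0, "wz": -0.0358}, {"grip": 1, "tx": 0.98, "ty": -0.53, "tz": 0.01, "wx": 0, "wy": 0, "wz": -0.0358}, {"grip": 1, "tx": 0.98, "ty": -0.53, "tz": 0.01, "wx": 0, "wy": 0, "wz": -0.0358}, {"grip": 1, "tx": 0.98, "ty": -0.53, "tz": 0.01, "wx": 0, "wy": 0, "wz": -0.0358}]'

```text
clock: 10.55
position: [0.4971, 0.2957, 0.1948]
tool_rot: [0.837, 0.548, -0.001, 0.0]
force: [-0.2, 0.6, -0.9]
finger_gap: 0.0633
finger_force: 40.0
```

```bash
python3 - <<'E'
from h import *
go([.5055,.3355,.16],66.5)
E
```

```text
t [ 0.0798 -0.0164  0.0696] w [-0.0002  0.0005 -0.0005] pos [0.4971 0.2957 0.1948] yaw 66.41 q6 0.929 clk 10.55
```

Request:
send_rows --deltas '[{"grip": 1, "tx": 0.06, "ty": -0.012, "tz": 0.03, "wx": 0, "wy": 0, "wz": 0}, {"grip": 1, "tx": 0.08, "ty": -0.016, "tz": 0.06, "wx": 0, "wy": 0, "wz": 0}, {"grip": 1, "tx": 0.08, "ty": -0.016, "tz": 0.07, "wx": 0, "wy": 0, "wz": 0}, {"grip": 1, "tx": 0.08, "ty": -0.016, "tz": 0.07, "wx": 0, "wy": 0, "wz": 0}, {"grip": 1, "tx": 0.08, "ty": -0.016, "tz": 0.07, "wx": 0, "wy": 0, "wz": 0}]'

```text
clock: 11.05
position: [0.5059, 0.3363, 0.1606]
tool_rot: [0.836, 0.548, -0.0, 0.0]
force: [-0.1, -0.2, -0.9]
finger_gap: 0.0631
finger_force: 40.0
```

```bash
python3 - <<'E'
from h import *
s=ctrl.state();print(s['force'],s['torque'])
c=snap('side');save(c['img'],'pics/s2.png')
go([.5055,.3355,.127],66.5)
# second opinion on lid/jar alignment in the side view: orange lid vs expected
h=cv2.cvtColor(c['img'],cv2.COLOR_RGB2HSV);u,v=[int(x) for x in proj(c,[*s['position'][:2],s['position'][2]-.011])];print(u,v)
E
```

```text
[-0.07752159 -0.23509386 -0.94077697] [-0.05093569 -0.09164243  0.01134658]
t [-0.0023 -0.0002  0.068 ] w [ 0.0002 -0.0001 -0.0002] pos [0.506  0.3365 0.161 ] yaw 66.47 q6 0.979 clk 11.1
232 102
```

Descend slowly, watching the force.

Request:
send_rows --deltas '[{"grip": 1, "tx": -0.002, "ty": 0, "tz": 0.02, "wx": 0, "wy": 0, "wz": 0}, {"grip": 1, "tx": -0.002, "ty": 0, "tz": 0.03, "wx": 0, "wy": 0, "wz": 0}, {"grip": 1, "tx": -0.002, "ty": 0, "tz": 0.036, "wx": 0, "wy": 0, "wz": 0}, {"grip": 1, "tx": -0.002, "ty": 0, "tz": 0.042, "wx": 0, "wy": 0, "wz": 0}, {"grip": 1, "tx": -0.002, "ty": 0, "tz": 0.046, "wx": 0, "wy": 0, "wz": 0}, {"grip": 1, "tx": -0.002, "ty": 0, "tz": 0.046, "wx": 0, "wy": 0, "wz": 0}]'

```text
clock: 11.7
position: [0.5054, 0.3364, 0.1371]
tool_rot: [0.836, 0.548, -0.0, 0.0]
force: [0.7, -0.6, -0.6]
finger_gap: 0.0631
finger_force: 40.0
```

```bash
python3 - <<'E'
from h import *
s=ctrl.state();print(s['force'],s['torque'])
go([.5055,.3355,.127],66.5)
E
```

```text
[ 0.65912257 -0.60084009 -0.56859165] [-0.01742886 -0.06121121 -0.02504533]
t [-0.0015  0.001   0.0201] w [-0.0001  0.0002  0.0001] pos [0.5054 0.3364 0.1371] yaw 66.51 q6 0.978 clk 11.7
```

Request:
send_rows --deltas '[{"grip": 1, "tx": 0, "ty": 0, "tz": 0.006, "wx": 0, "wy": 0, "wz": 0}, {"grip": 1, "tx": 0, "ty": 0, "tz": 0.01, "wx": 0, "wy": 0, "wz": 0}, {"grip": 1, "tx": 0, "ty": 0, "tz": 0.014, "wx": 0, "wy": 0, "wz": 0}, {"grip": 1, "tx": 0, "ty": 0, "tz": 0.018, "wx": 0, "wy": 0, "wz": 0}, {"grip": 1, "tx": 0, "ty": 0, "tz": 0.02, "wx": 0, "wy": 0, "wz": 0}, {"grip": 1, "tx": 0, "ty": 0, "tz": 0.02, "wx": 0, "wy": 0, "wz": 0}]'

```text
clock: 12.3
position: [0.5055, 0.3364, 0.1274]
tool_rot: [0.836, 0.548, -0.0, 0.0]
force: [0.4, -0.3, -1.0]
finger_gap: 0.0632
finger_force: 40.0
```

```bash
python3 - <<'E'
from h import *
s=ctrl.state();print(s['force'],s['torque'])
go([.5055,.3355,.127],66.5)
E
```

```text
[ 0.36125067 -0.28452912 -1.03404572] [-0.03974079 -0.09372458  0.01944079]
t [-0.0017  0.0008  0.0008] w [0.     0.     0.0001] pos [0.5055 0.3364 0.1274] yaw 66.51 q6 0.978 clk 12.3
```

It dropped in at the thread start with no contact force. I screw it clockwise 63°, sinking 2 mm.

Request:
send_rows --deltas '[{"grip": 1, "tx": 0, "ty": 0, "tz": 0.001, "wx": 0, "wy": 0, "wz": 0.0}, {"grip": 1, "tx": 0, "ty": 0, "tz": 0.001, "wx": 0, "wy": 0, "wz": 0.03}, {"grip": 1, "tx": 0, "ty": 0, "tz": 0.0015, "wx": 0, "wy": 0, "wz": 0.06}, {"grip": 1, "tx": 0, "ty": 0, "tz": 0.002, "wx": 0, "wy": 0, "wz": 0.09}, {"grip": 1, "tx": 0, "ty": 0, "tz": 0.0025, "wx": 0, "wy": 0, "wz": 0.12}, {"grip": 1, "tx": 0, "ty": 0, "tz": 0.0025, "wx": 0, "wy": 0, "wz": 0.15}, {"grip": 1, "tx": 0, "ty": 0, "tz": 0.003, "wx": 0, "wy": 0, "wz": 0.18}, {"grip": 1, "tx": 0, "ty": 0, "tz": 0.003, "wx": 0, "wy": 0, "wz": 0.18}]'

```text
clock: 13.1
position: [0.5052, 0.3364, 0.1259]
tool_rot: [0.956, 0.293, -0.0, 0.0]
force: [-0.5, -0.9, 1.0]
finger_gap: 0.0634
finger_force: 40.0
```

```bash
python3 - <<'E'
from h import *
s=ctrl.state();print(s['force'],s['torque'])
go([.5055,.3355,.1255],3.5)
E
```

```text
[-0.47679887 -0.91355865  0.95898071] [-0.07310623  0.10915593 -0.06435588]
t [-0.0005  0.0018  0.0008] w [0.     0.0002 0.1701] pos [0.5052 0.3364 0.1259] yaw 34.11 q6 1.544 clk 13.1
```

Request:
send_rows --deltas '[{"grip": 1, "tx": 0, "ty": 0, "tz": 0.0005, "wx": 0, "wy": 0, "wz": 0.03}, {"grip": 1, "tx": 0, "ty": 0, "tz": 0.001, "wx": 0, "wy": 0, "wz": 0.06}, {"grip": 1, "tx": 0, "ty": 0, "tz": 0.001, "wx": 0, "wy": 0, "wz": 0.09}, {"grip": 1, "tx": 0, "ty": 0, "tz": 0.0015, "wx": 0, "wy": 0, "wz": 0.12}, {"grip": 1, "tx": 0, "ty": 0, "tz": 0.0015, "wx": 0, "wy": 0, "wz": 0.14}, {"grip": 1, "tx": 0, "ty": 0, "tz": 0.0015, "wx": 0, "wy": 0, "wz": 0.16}, {"grip": 1, "tx": 0, "ty": 0, "tz": 0.0015, "wx": 0, "wy": 0, "wz": 0.17}, {"grip": 1, "tx": 0, "ty": 0, "tz": 0.0015, "wx": 0, "wy": 0, "wz": 0.17}, {"grip": 1, "tx": 0, "ty": 0, "tz": 0.0015, "wx": 0, "wy": 0, "wz": 0.17}]' --grip_force 55

```text
clock: 14.0
position: [0.5051, 0.3366, 0.1255]
tool_rot: [1.0, 0.032, -0.0, -0.0]
force: [-3.5, -0.4, 3.2]
finger_gap: 0.0635
finger_force: 55.0
```

```bash
python3 - <<'E'
from h import *
s=ctrl.state();print(s['force'],s['torque'])
go([.5055,.3355,.1255],0)
E
```

```text
[-3.49950443 -0.38998089  3.16587731] [-0.05923038  0.49095171  0.22232067]
t [ 0.0007  0.0022 -0.0001] w [-0.      0.0002  0.0201] pos [0.5051 0.3366 0.1255] yaw 3.62 q6 2.076 clk 14.0
```

Torque is starting to rise. I keep turning to the stop.

Request:
send_rows --deltas '[{"grip": 1, "tx": 0, "ty": 0, "tz": 0.0, "wx": 0, "wy": 0, "wz": 0.01}, {"grip": 1, "tx": 0, "ty": 0, "tz": 0.0, "wx": 0, "wy": 0, "wz": 0.02}, {"grip": 1, "tx": 0, "ty": 0, "tz": 0.0, "wx": 0, "wy": 0, "wz": 0.02}, {"grip": 1, "tx": 0, "ty": 0, "tz": 0.0, "wx": 0, "wy": 0, "wz": 0.02}]'

```text
clock: 14.4
position: [0.5048, 0.3367, 0.1255]
tool_rot: [1.0, 0.001, -0.0, 0.0]
force: [-5.1, 0.5, 5.1]
finger_gap: 0.0634
finger_force: 55.0
```

```bash
python3 - <<'E'
from h import *
s=ctrl.state();print(s['force'],s['torque'])
go([.5055,.3355,.1255],0)
E
```

```text
[-5.13372542  0.47253258  5.11145051] [0.21570368 0.95980652 1.1486501 ]
t [ 0.0014  0.0023 -0.0001] w [0.     0.0003 0.0006] pos [0.5048 0.3367 0.1255] yaw 0.1 q6 2.138 clk 14.4
```

Request:
send_rows --deltas '[{"grip": 1, "tx": 0, "ty": 0, "tz": 0.0, "wx": 0, "wy": 0, "wz": 0.01}, {"grip": 1, "tx": 0, "ty": 0, "tz": 0.0, "wx": 0, "wy": 0, "wz": 0.02}, {"grip": 1, "tx": 0, "ty": 0, "tz": 0.0, "wx": 0, "wy": 0, "wz": 0.025}, {"grip": 1, "tx": 0, "ty": 0, "tz": 0.0, "wx": 0, "wy": 0, "wz": 0.025}]' --grip_force 60

```text
clock: 14.8
position: [0.5055, 0.3367, 0.1255]
tool_rot: [0.999, -0.037, 0.0, 0.0]
force: [-4.3, 1.8, 4.8]
finger_gap: 0.0631
finger_force: 60.0
```

```bash
python3 - <<'E'
from h import *
s=ctrl.state();print(s['force'],s['torque'])
go([.5055,.3355,.1255],0)
E
```

```text
[-4.32863979  1.76566666  4.77324985] [0.38427675 0.76320511 2.77671471]
t [ 0.0002  0.0024 -0.0001] w [ 0.0001 -0.0003 -0.0238] pos [0.5055 0.3367 0.1255] yaw -4.29 q6 2.215 clk 14.8
```

Torque 2.8 N m means it is on the stop. I release, back off and check.

Request:
send_rows --deltas '[{"grip": 0.2, "tx": 0, "ty": 0, "tz": 0, "wx": 0, "wy": 0, "wz": 0.015}, {"grip": -1, "tx": 0, "ty": 0, "tz": 0, "wx": 0, "wy": 0, "wz": 0.015}, {"grip": -1, "tx": 0, "ty": 0, "tz": 0, "wx": 0, "wy": 0, "wz": 0.015}, {"grip": -1, "tx": 0, "ty": 0, "tz": 0, "wx": 0, "wy": 0, "wz": 0.015}, {"grip": -1, "tx": 0, "ty": 0, "tz": 0, "wx": 0, "wy": 0, "wz": 0.015}, {"grip": -1, "tx": 0, "ty": 0, "tz": -0.06, "wx": 0, "wy": 0, "wz": 0.015}, {"grip": -1, "tx": 0, "ty": 0, "tz": -0.15, "wx": 0, "wy": 0, "wz": 0}, {"grip": -1, "tx": -0.08, "ty": 0, "tz": -0.18, "wx": 0, "wy": 0, "wz": 0}, {"grip": -1, "tx": -0.1, "ty": 0, "tz": -0.18, "wx": 0, "wy": 0, "wz": 0}, {"grip": -1, "tx": -0.1, "ty": 0, "tz": -0.18, "wx": 0, "wy": 0, "wz": 0}, {"grip": -1, "tx": -0.1, "ty": 0, "tz": -0.18, "wx": 0, "wy": 0, "wz": 0}]' --grip_force 20

```text
clock: 15.9
position: [0.4558, 0.3402, 0.2143]
tool_rot: [0.999, -0.04, -0.0, 0.001]
force: [-0.8, -0.4, 0.3]
finger_gap: 0.0912
finger_force: 0.0
```

```bash
python3 - <<'E'
from h import *
c=snap('wrist');im=c['img'];s=ctrl.state();print(s['position'],yaw(s),s['finger_gap'])
import pickle;pickle.dump(c,open('w7.pkl','wb'))
h=cv2.cvtColor(im,cv2.COLOR_RGB2HSV)
zt=.109+.0054+.022
u,v=[int(x) for x in proj(c,[.506,.336,zt])];print(u,v)
win=np.zeros(h.shape[:2],bool);win[max(0,v-90):v+90,u-90:u+90]=1
o=((h[:,:,0]<24)&(h[:,:,0]>3)&(h[:,:,1]>150)&(h[:,:,2]>200)&win).astype(np.uint8)
k=max(cv2.findContours(o,cv2.RETR_EXTERNAL,cv2.CHAIN_APPROX_NONE)[0],key=cv2.contourArea)
print(cv2.boundingRect(k))
f=cv2.drawContours(np.zeros(o.shape,np.uint8),[cv2.convexHull(k)],-1,1,-1);f=cv2.erode(f,np.ones((5,5)))
w=((f>0)&(h[:,:,1]<110)&(h[:,:,2]>180)).astype(np.uint8)
n,l,st,ce=cv2.connectedComponentsWithStats(w);P=[]
for i in range(1,n):
    if st[i,4]>15: p=ray(c,*ce[i],zt);P.append(p);print(st[i,4],ce[i].round(1),p.round(4))
P=np.array(P);m=P.mean(0);d=P-m
print('center',m,'yaw',(np.degrees(np.arctan2(d[:,1],d[:,0]))%90-45).round(1),np.linalg.norm(d,axis=1))
y0=max(0,v-75);save(im[y0:y0+150,max(0,u-100):u+100],'pics/w7.png',4)
E
```

```text
[0.45607073 0.34015316 0.21407913] -4.6072034615159705 0.09106467831918405
251 148
(213, 108, 77, 76)
76 [266.9 124.1] [0.5243 0.3217 0.1364]
76 [228.4 131.5] [0.5209 0.3536 0.1364]
66 [272.8 162.1] [0.4928 0.3188 0.1364]
66 [236.3 169. ] [0.4894 0.3502 0.1364]
center [0.50683366 0.33608929 0.1364    ] yaw [5.5 6.2 5.8 6.1] [0.02259137 0.02249478 0.02226012 0.02244236]
```

View pics/w7.png

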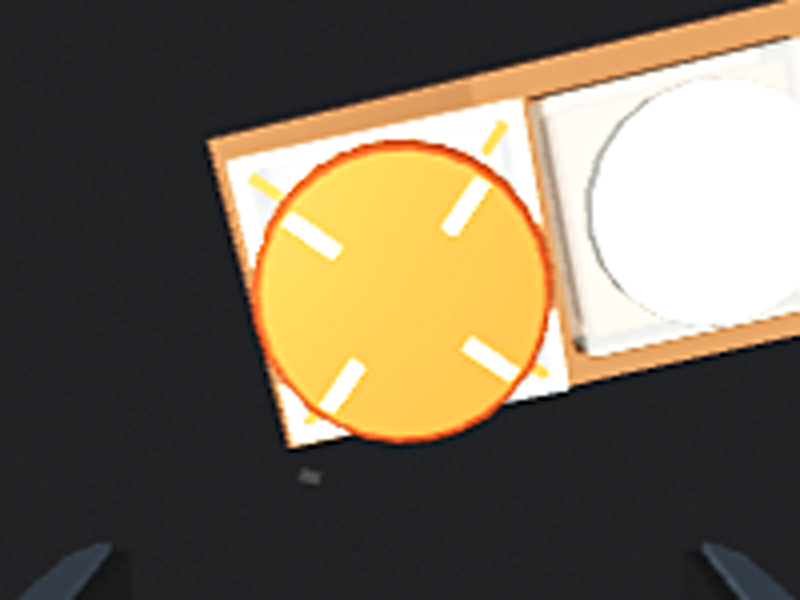

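The white ticks meet the orange ticks (e.g. crop (295,215)/(262,187) and (480,185)/(495,135)). The lid is level and closed, and the gripper is clear.

```bash
python3 -c "
from plant import workorder; print(workorder.job_done())"
```

```text
the job is handed in; nothing more can be done
None
```

The nutmeg is in the jar, the orange lid is screwed clockwise to its stop with the ticks lined up, the jar is still in its well, and the job is handed in at about 16 s of the 59 s limit.

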